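# Shut the cup steriliser and hold its timer dial at the third click

### The arm

A 6-joint arm with a two-finger parallel gripper is mounted at the origin on the work surface. World frame = base frame: x ahead of the robot, y to its left, z up, the work surface at z = 0. Lengths are in m, angles in rad, forces in N, time in s.
With the tool pointing down it reaches from about 0.425 to 0.95 m from the base axis. Payload 3.5 kg.
Tool frame: the origin (TCP) lies at the very end of the fingers, on their centre line; the grasp point (between the pads) lies 19 mm behind it; z points along the fingers, y is the direction in which the jaws open and shut (so a half turn about z gives the same grasp; the last joint's range is limited). The gripper opens to 85 mm and grips with 20 to 120 N. Pads are 22 mm wide; open, the fingers measure 114 mm over their backs; the gripper's body (76 mm by 85 mm) begins 54 mm behind the grasp point. The pads swing forward as they close: fully open they stand 13 mm farther back than shut.
Start: joints at [-1.375, 0.286, 1.577, -0, 1.279, -0.15], TCP at [0.229, -0.635, 0.231] pointing down, gripper open.
Joint ranges: [-2.77, 2.77], [-0.9, 2.22], [0.21, 2.48], [-1.53, 4.67], [0.24, 2.81], [-2.84, 2.84]. Speed limits (rad/s): [2.79, 2.79, 3.14, 3.14, 3.14, 3.14].

### API

Orientations are given as a unit quaternion [x, y, z, w].
In Python, from plant import get_state, read_camera, get_calibration, ticket, search_frame, cut_out, pinpoint gives the robot as it stands.
- The arm moves only by the tool move_arm, never from a script. Its argument "plan" is a list that holds one entry, the list of rows, each a list of 7 numbers: the turn, a rotation vector about the tool's x, y, z in degrees, then the shift along the tool's x, y, z in m, then the finger opening in m, from 0 to 0.0854. In form: [[[ax, ay, az, x, y, z, hand], ...]]. A call has exactly 5 rows; each row is the pose to reach, as a shift and turn from the pose measured when the call began, along the tool's axes at that moment; what a row does not reach only later rows make up. A row lasts 1/8 s, in which the tool goes at most 62.5 mm and 10.7 degrees, less where a joint would pass 70% of its speed; a pose out of reach is approached as far as the arm can. A call with a gripper value outside its range is refused whole. The fingers move at their own pace and stop on an object; "force" is the grip in N (left out, the last holds). Time passes only in rows, so rows that repeat a pose let the fingers close, or fill a call up. It gives the time, the measured TCP pose, the force and the opening at its end, in the units of the state.
- get_state(): the state, without advancing time (a new reading comes with each control period).
- read_camera(name): name is "side" or "top"; returns the picture (480x640x3 uint8, red, green, blue); there is no depth.
- get_calibration(name): a dict with "mtx" (3x3 intrinsics, pixels), "extrinsics" (4x4, takes a point from camera to world coordinates). Camera axes: x right, y up, looking along -z (the intrinsics and any distortion apply to the point x, -y, -z); pixel columns grow to the right and rows downward; lengths in m; the calibration is good to about 2 mm. A picture is of the moment at which its call begins. get_calibration takes no time and is no camera call.
- ticket.sign_off(): hands the job in, once; it reports no verdict.
Trained networks look in the newest picture that a camera, given by its name, has taken for a name from the list of things; names that differ only in an ending like _2 or _b are one class to them, and where a whole thing is asked for, a point or a joint stands for the part that bears it (a point fixed in the world has none). Each returns a list of dicts, best first, with "p" (0 to 1); they miss things now and then, are a little off and sometimes report something else, mostly with a low value. They report only what shows in the picture. A call takes as long as a camera call.
- search_frame(camera, query): "centre" ([column, row] in pixels, amid what is visible of it).
- cut_out(camera, query): "pixels" (480x640 bool, what is visible of it) and "centre" ([column, row] in pixels, amid what is visible of it).
- pinpoint(camera, query): "centre" ([column, row] in pixels: a listed point, or the origin of a listed thing).
The state is a dict: "time": time; "qpos": joint angles; "dq": joint speeds; "joint_efforts": joint torques, N m; "eef_pos": TCP position; "tcp_rot": TCP orientation; "contact_force": force on the tool from outside, world axes, zero at the start; "wrist_torque": the same for the moment, N m; "opening": opening from 0.0 (shut) to 1.0 (fully open).
Only numpy, scipy, OpenCV 4.12 (cv2) and the standard library are available. Lean on these libraries where they do the work, as an engineer would, in place of code of your own. Each camera call takes 0.05 s, during which the arm holds its last target.

### The job

Fold the open lid of the cup steriliser fully shut first; only then push the thumb tab of its spring-return timer dial down with the fingers, past the first two clicks to the third (short of the end stop), and hold it there steadily for at least three seconds. The dial springs back when let go, so do not release it: the program finishes while the fingers are still holding the tab down at the third click. Leave the pitcher, the mug and the stack of bowls standing where they are.

Things in the scene. Friction and masses are not known exactly. Their poses are not given: they have to be found in the camera images.
- steriliser: Cup steriliser, fixed: a low steel box 220 x 260 mm, 92 mm high, six small cups inside, with a grey control pod (110 x 85 mm, 70 mm high) on its right side (local -y). Origin: on the counter under the box centre; local x points away from the robot, from the lid's free edge to its hinge; local y left, z up.
- lid (a joint): Angle of the white lid in rad: 0 = shut (level, resting on the box rim), grows as it opens upwards; starts between 0.6 and 1.1. The hinge is stiff: the lid stays where it is left and takes about 4 N at its free edge to move.
- lid_hinge (a point): A point on the lid's hinge line, in its middle; the hinge line is along the steriliser's local y, at its far rim, 92 mm above the counter. Turns with the lid.
- lid_push (a point): Point on the outer (upper when shut) face of the lid, midway along its width, 195 mm from the hinge along the lid and 10 mm off the hinge line's plane; a good place to push. The lid is 10 mm thick, 226 mm from hinge to free edge, 266 mm wide; shut, its upper face is 102 mm above the counter. Open, this face looks up and away from the robot.
- dial (a joint): Angle of the timer dial in rad: 0 = rest, grows as its tab is pushed down. Clicks at 0.36 (first), 0.72 (second), 1.08 (third); hard end stop at 1.36. A spring drives it back to 0 from anywhere when let go. Pushing 75 mm from the axis takes 4 to 12 N, about 8 N to hold it at the third click.
- tab_push (a point): Point on the middle of the tab's upper face, 75 mm from the dial axis along the tab and 5 mm above its mid-plane; moves with the tab. Push down here; at the third click it has come down by about 75 mm.
- tab_tip (a point): Outer end of the dial's black thumb tab, a flat paddle 36 mm wide, 10 mm thick, reaching 96 mm out from the dial axis towards the robot (steriliser's local -x). Seen from the side it slopes 0.70 rad above level at rest and 0.38 rad below level at the third click (slope = 0.70 minus the dial angle). Moves with the tab.
- dial_axis (a point): Fixed middle of the dial's axis, which is along the steriliser's local y: 105 mm above the counter, 30 mm nearer the robot than the box centre and 185 mm to its right. The drum (radius 25 mm) sits between two grey cheeks, 70 mm wide over their outsides and reaching 131 mm above the counter, with three white ribs on each rim at the slopes of the clicks.
- pitcher: Bystander: clear water pitcher with white lid, 104 mm across, 203 mm high; origin under its centre. Leave alone.
- mug: Bystander: white mug, 76 mm across, 85 mm high; origin under its centre. Leave alone.
- bowls: Bystander: stack of white bowls, 110 mm across, about 72 mm high; origin under its centre. Leave alone.

How it is judged:
On the way, in this order (a step that is already met when the one before it is completed fails the run):
1. the lid is shut while the dial is still at rest (value of joint lid below 0.06 rad and value of joint dial below 0.2 rad), for 0.2 s.
2. the fingers hold the tab at the third click for about three seconds (value of joint dial between 0.95 and 1.21 rad and contact force between the fingers and dial above 1.5 N and value of joint lid below 0.06 rad), for 2.8 s.
At the end, for the whole second after the job is handed in: The lid is shut (within 0.06 rad), the dial is at the third click (between 0.95 and 1.21 rad) and still, held there by the fingers pushing on its tab with more than 1.5 N, and the bystanders stand within 30 mm of where they started (all of step 2 and velocity of joint dial between -0.3 and 0.3 rad/s and distance of each of pitcher, mug, bowls from where it was at the start of the episode below 0.03 m and angle between each of pitcher, mug, bowls's own z axis and vertical below 0.2 rad); the arm keeps its last pose, push and grip.
It fails at once if the dial is worked while the lid is open (value of joint dial above 0.3 rad and value of joint lid above 0.12 rad).
It fails at once if a bystander is disturbed (distance of any of pitcher, mug, bowls from where it was at the start of the episode above 0.03 m).
It also fails if it takes over 51 s, if anything falls off the work surface, if the arm or the gripper's body presses on something with over 40 N, if the wrist force passes 120 N, or if a joint passes its speed limit or range.

## Working session

There is one attempt and no reset: what is moved stays moved. The work goes in short steps, Python scripts to look and compute and a tool call to move; the robot and the scene stay as the last step left them, time stands still between calls to the robot, and variables do not carry over. Pictures are saved under pics/ and viewed, and the job is handed in when it is done.

Besides the shell and the picture viewer there is one more tool, called after "Emit:" in YAML: its name, and indented under it one key for each argument. move_arm: Moves the arm, as the interface text tells. Its arguments: {"type":"object","properties":{"plan":{"type":"array","items":{"type":"array","items":{"type":"array","items":{"type":"number"}}}},"force":{"type":"number"}},"required":["plan"]}

```bash
mkdir -p pics; ls; cat > h.py <<'E'
import numpy as np, cv2
from plant import *
def save(name,fn):
    im=read_camera(name); cv2.imwrite('pics/'+fn,im[:,:,::-1]); return im
def proj(name,P):
    c=get_calibration(name);E=np.array(c['extrinsics']);K=np.array(c['mtx'])
    p=np.linalg.inv(E)@np.r_[P,1]; q=K@np.array([p[0],-p[1],-p[2]]); return q[:2]/q[2]
def ray(name,uv):
    c=get_calibration(name);E=np.array(c['extrinsics']);K=np.array(c['mtx'])
    d=np.linalg.inv(K)@np.r_[uv,1]; d=np.array([d[0],-d[1],-d[2]]); return E[:3,3],E[:3,:3]@d
def atz(name,uv,z):
    o,d=ray(name,uv); return o+d*(z-o[2])/d[2]
def tri(a,b):
    o1,d1=ray('side',a);o2,d2=ray('top',b)
    s=np.linalg.lstsq(np.c_[d1,-d2],o2-o1,rcond=None)[0]
    p,q=o1+d1*s[0],o2+d2*s[1]; return (p+q)/2,np.linalg.norm(p-q)
E
python3 - <<'E'
from h import *
np.set_printoptions(precision=4,suppress=True)
save('side','s0.png');save('top','t0.png')
print(get_calibration('side'))
print(get_state())
for q in ['lid_hinge','lid_push','tab_push','tab_tip','dial_axis','steriliser','pitcher','mug','bowls']:
    r={}
    for c in ['side','top']:
        L=pinpoint(c,q); r[c]=L
        print(q,c,[(np.round(l['centre'],1),round(l['p'],2)) for l in L[:2]])
    if r['side'] and r['top']: print('   ',tri(r['side'][0]['centre'],r['top'][0]['centre']))
print(get_state()['time'])
E
```

```text
pics
{'mtx': array([[584.6437,   0.    , 317.5421],
       [  0.    , 584.6437, 249.6939],
       [  0.    ,   0.    ,   1.    ]]), 'extrinsics': array([[-0.9966,  0.0647, -0.0501,  0.5513],
       [-0.0799, -0.6372,  0.7665,  0.9522],
       [ 0.0177,  0.7679,  0.6403,  0.9023],
       [ 0.    ,  0.    ,  0.    ,  1.    ]])}
{'time': 0.1, 'qpos': array([-1.375 ,  0.2871,  1.578 , -0.    ,  1.2786, -0.15  ]), 'dq': array([ 0.0001, -0.003 , -0.0043,  0.0015,  0.0014, -0.0015]), 'joint_efforts': array([  0.0008, -40.7296, -29.3702,  -0.0001,   0.0034,   0.    ]), 'eef_pos': array([ 0.2287, -0.6345,  0.2301]), 'tcp_rot': array([ 0.9851,  0.172 , -0.    , -0.0011]), 'contact_force': array([-0.1254, -0.2256, -0.0915]), 'wrist_torque': array([-0.0216,  0.0138,  0.0467]), 'opening': 1.0014950618429181}
lid_hinge side [(array([269. , 219.3]), 0.95), (array([323.8, 172.7]), 0.73)]
lid_hinge top [(array([362.8, 193.1]), 0.89), (array([243.5, 245.7]), 0.16)]
    (array([ 0.7313, -0.1101,  0.0954]), np.float64(0.005162422144783773))
lid_push side [(array([320.9, 175.2]), 0.77)]
lid_push top [(ar
[... 669 characters left out ...]
(0.005692696980317137))
steriliser side [(array([312.2, 261.7]), 0.75)]
steriliser top [(array([352.1, 239.9]), 0.73)]
    (array([ 0.6285, -0.091 , -0.0079]), np.float64(0.00603980029899472))
pitcher side [(array([314.4, 348. ]), 0.93)]
pitcher top [(array([247.9, 246.4]), 0.71)]
    (array([0.6022, 0.1873, 0.0088]), np.float64(0.0017422840585889202))
mug side [(array([377.4, 189.8]), 0.88)]
mug top [(array([467.7, 292.2]), 0.96)]
    (array([ 0.4829, -0.3935,  0.0064]), np.float64(0.0085065385224435))
bowls side [(array([236.1, 331.3]), 0.98), (array([313.3, 351.9]), 0.68)]
bowls top [(array([262.4, 185.2]), 0.96)]
    (array([0.7687, 0.1542, 0.005 ]), np.float64(0.004209708361888765))
1.0
```

View pics/s0.png

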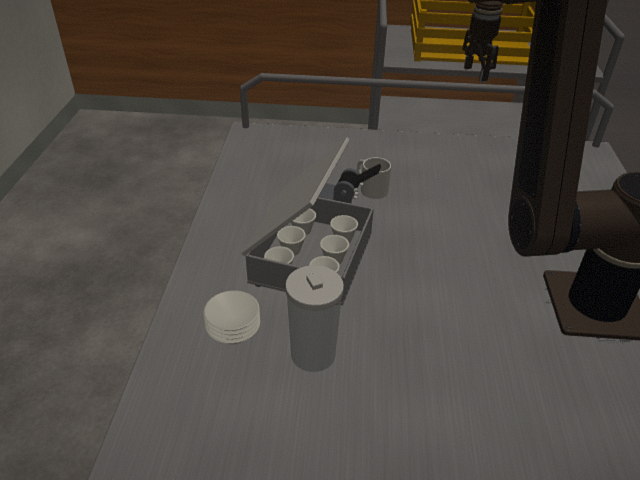

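View pics/t0.png

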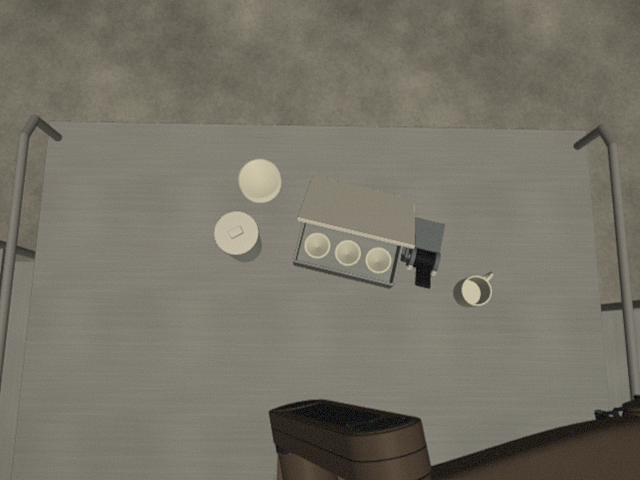

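```bash
cat >> h.py <<'E'
def L2W(p,P): # local->world
    x,y,yaw=p[:3];c,s=np.cos(yaw),np.sin(yaw)
    return np.array([x+c*P[0]-s*P[1],y+s*P[0]+c*P[1],P[2]])
def lidpt(p,r,n,y=0,hx=0.11):
    a=p[3]; return L2W(p,[hx-r*np.cos(a)+n*np.sin(a),y,0.092+r*np.sin(a)+n*np.cos(a)])
def tabpt(p,r,n,y=0,dial=0):
    b=0.70-dial; return L2W(p,[-0.03-r*np.cos(b)+n*np.sin(b),-0.185+y,0.105+r*np.sin(b)+n*np.cos(b)])
E
python3 - <<'E'
from h import *
from scipy.optimize import least_squares
D={'lid_hinge':((269,219.3),(362.8,193.1)),'lid_push':((320.9,175.2),(360.8,225.5)),'tab_push':((371.6,169.1),(422.2,276.5)),'tab_tip':((382.3,167.5),(422.1,283.5)),'dial_axis':((346.8,185.1),(419.8,260.1)),'steriliser':((312.2,261.7),(352.1,239.9))}
def pts(p): return {'lid_hinge':lidpt(p,0,0),'lid_push':lidpt(p,.195,.010),'tab_push':tabpt(p,.075,.005),'tab_tip':tabpt(p,.096,0),'dial_axis':L2W(p,[-.03,-.185,.105]),'steriliser':L2W(p,[0,0,0])}
def f(p):
    q=pts(p); return np.concatenate([np.r_[proj('side',q[k])-D[k][0],proj('top',q[k])-D[k][1]] for k in D])
r=least_squares(f,[.63,-.09,0,.8],loss='soft_l1',f_scale=3); p=r.x
print(p); print(np.round(f(p).reshape(-1,4),1)); np.save('p.npy',p)
for k,v in pts(p).items(): print(k,np.round(v,3))
for n in ['side','top']:
    im=cv2.imread(f'pics/{n[0]}0.png')
    im=cv2.resize(im,None,fx=3,fy=3)
    def line(A,c):
        A=[tuple(int(v*3) for v in proj(n,a)) for a in A]
        for a,b in zip(A,A[1:]): cv2.line(im,a,b,c,1)
    line([L2W(p,[sx*.11,sy*.13,.092]) for sx,sy in [(1,1),(1,-1),(-1,-1),(-1,1),(1,1)]],(0,255,0))
    line([lidpt(p,r_,.01,y) for r_,y in [(0,.133),(0,-.133),(.226,-.133),(.226,.133),(0,.133)]],(0,0,255))
    line([tabpt(p,r_,.0,y) for r_,y in [(0,.018),(0,-.018),(.096,-.018),(.096,.018),(0,.018)]],(255,255,0))
    x,y=(690,330) if n=='side' else (820,480)
    cv2.imwrite(f'pics/o_{n}.png',im[y:y+560,x:x+560])
E
```

```text
[ 0.6286502  -0.08560545 -0.22562776  0.82927499]
[[-0.8  1.4 -0.  -2.4]
 [ 0.4 -0.7 -3.6 -0.4]
 [-0.2  1.3  1.5  2.1]
 [-2.6  0.8  0.8  2.7]
 [ 1.6 -0.4  3.9 -0.4]
 [ 1.  -0.7 -1.6 -1.7]]
lid_hinge [ 0.736 -0.11   0.092]
lid_push [ 0.615 -0.082  0.243]
tab_push [ 0.505 -0.247  0.157]
tab_tip [ 0.486 -0.243  0.167]
dial_axis [ 0.558 -0.259  0.105]
steriliser [ 0.629 -0.086  0.   ]
```

View pics/o_side.png

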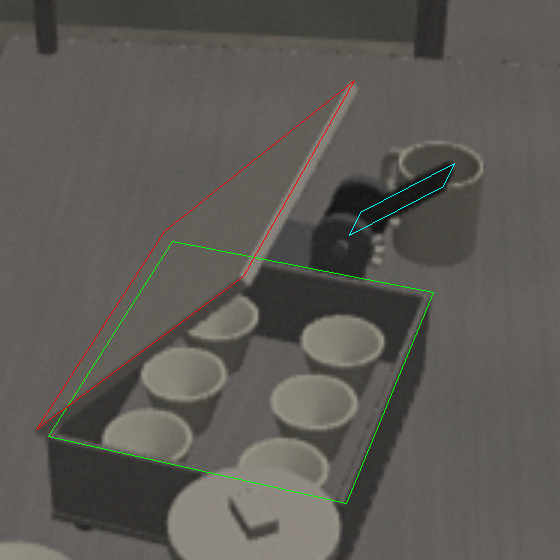

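View pics/o_top.png

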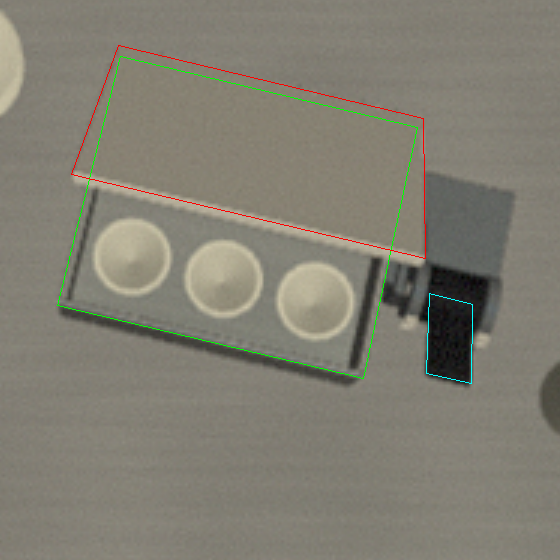

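```bash
cat >> h.py <<'E'
from scipy.spatial.transform import Rotation as R
p=np.load('p.npy') if __import__('os').path.exists('p.npy') else None
def rows(targets,yaw=None,pitch=None):
    s=get_state();R0=R.from_quat(s['tcp_rot'])
    print('t',round(s['time'],2),'tcp',np.round(s['eef_pos'],4),'F',np.round(s['contact_force'],1),'op',round(s['opening'],2),'q',np.round(s['qpos'],2))
    Rt=R.from_quat(s['tcp_rot']) if yaw is None else R.from_matrix(np.c_[[np.cos(yaw),np.sin(yaw),0],[np.sin(yaw),-np.cos(yaw),0],[0,0,-1]])
    rv=np.degrees((R0.inv()*Rt).as_rotvec())
    for t in targets: print(np.round(rv,1),np.round(R0.inv().apply(np.array(t)-s['eef_pos']),3))
def lidT(a,n=.01,r=.19): 
    q=p.copy();q[3]=a; P=lidpt(q,r,n); return P+L2W([0,0,p[2]],[.011,0,0])
E
python3 - <<'E'
from h import *
print(lidT(p[3],.07))
T=lidT(p[3],.07)
rows([[.40,-.45,.37],[T[0],T[1],.37],T],yaw=p[2])
E
```

```text
[ 0.67182047 -0.09551458  0.2793927 ]
t 1.0 tcp [ 0.2288 -0.635   0.2313] F [ 0.2  0.  -0.5] op 1.0 q [-1.37  0.29  1.58  0.    1.28 -0.15]
[ 0.  -0.  32.7] [ 0.224 -0.116 -0.139]
[ 0.  -0.  32.7] [ 0.6   -0.357 -0.139]
[ 0.  -0.  32.7] [ 0.6   -0.357 -0.048]
```

Emit:
move_arm:
  plan:
    - [[0,0,5,0.02,-0.01,-0.05,0],[0,0,10,0.06,-0.03,-0.09,0],[0,0,15,0.11,-0.06,-0.12,0],[0,0,20,0.16,-0.09,-0.14,0],[0,0,25,0.21,-0.11,-0.14,0]]
  force: 40

```text
time: 1.62
eef_pos: [0.3904, -0.4594, 0.3748]
tcp_rot: [0.999, -0.047, 0.002, 0.002]
contact_force: [0.0, -0.3, 0.2]
opening: -0.006
```

```bash
python3 - <<'E'
from h import *
T=lidT(p[3],.07)
rows([[T[0],T[1],.37],T],yaw=p[2])
E
```

```text
t 1.62 tcp [ 0.3904 -0.4594  0.3748] F [ 0.  -0.3  0.2] op -0.01 q [-1.03  0.05  1.59  0.    1.5   0.63]
[ 0.3 -0.2  7.6] [ 0.246 -0.389  0.004]
[ 0.3 -0.2  7.6] [ 0.246 -0.389  0.094]
```

Emit:
move_arm:
  plan:
    - [[0,0,2,0.03,-0.04,0.0,0],[0,0,4,0.06,-0.09,0.0,0],[0,0,6,0.09,-0.14,0.0,0],[0,0,7.6,0.12,-0.19,0.0,0],[0,0,7.6,0.15,-0.24,0.0,0]]

```text
time: 2.25
eef_pos: [0.5631, -0.2328, 0.3745]
tcp_rot: [0.994, -0.113, 0.002, 0.002]
contact_force: [0.1, -0.5, -0.4]
opening: 0.002
```

```bash
python3 - <<'E'
from h import *
T=lidT(p[3],.07)
rows([[T[0],T[1],.37],T],yaw=p[2])
E
```

```text
t 2.25 tcp [ 0.5631 -0.2328  0.3745] F [ 0.1 -0.5 -0.4] op 0.0 q [-0.56  0.07  1.57 -0.    1.5   1.24]
[ 0.3 -0.3 -0.1] [ 0.075 -0.158  0.004]
[ 0.3 -0.3 -0.1] [ 0.075 -0.159  0.095]
```

Emit:
move_arm:
  plan:
    - [[0,0,0,0.03,-0.05,0.0,0],[0,0,0,0.05,-0.1,0.0,0],[0,0,0,0.075,-0.15,0.0,0],[0,0,0,0.075,-0.158,0.04,0],[0,0,0,0.075,-0.158,0.08,0]]

```text
time: 2.88
eef_pos: [0.6727, -0.0947, 0.2937]
tcp_rot: [0.994, -0.112, 0.003, 0.003]
contact_force: [0.9, 0.4, -0.3]
opening: 0.003
```

```bash
python3 - <<'E'
from h import *
save('side','s1.png')
rows([lidT(a,.01) for a in np.r_[p[3]+.1,p[3],np.arange(.75,-.06,-.1),-.02]],yaw=p[2])
E
```

```text
t 2.92 tcp [ 0.6697 -0.0945  0.2855] F [-1.6 -0.6 -4.6] op -0.0 q [-0.29  0.26  1.51 -0.    1.38  1.51]
[0.2 0.3 0. ] [-0.027  0.     0.035]
[0.2 0.3 0. ] [-0.042  0.     0.047]
[0.2 0.3 0. ] [-0.053  0.     0.057]
[0.2 0.3 0. ] [-0.066  0.     0.071]
[0.2 0.3 0. ] [-0.077  0.     0.086]
[0.2 0.3 0. ] [-0.087  0.     0.102]
[0.2 0.3 0. ] [-0.095  0.     0.12 ]
[0.2 0.3 0. ] [-0.102 -0.     0.137]
[0.2 0.3 0. ] [-0.106 -0.     0.156]
[0.2 0.3 0. ] [-0.109 -0.     0.175]
[0.2 0.3 0. ] [-0.11  -0.     0.194]
[0.2 0.3 0. ] [-0.11  -0.     0.188]
```

View pics/s1.png

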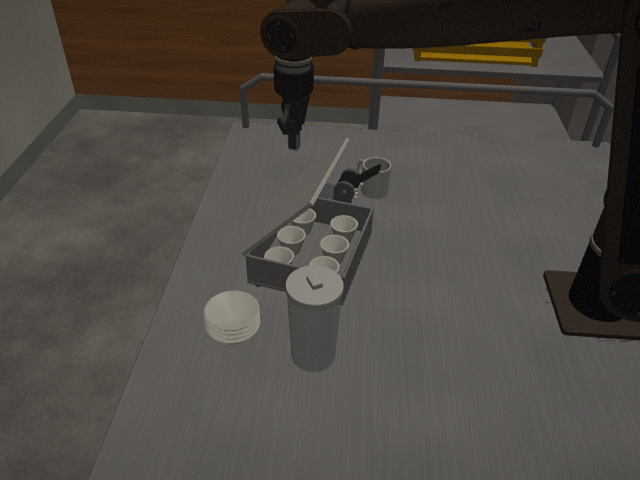

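The fingertips (294,148) hang clear on the outer side of the lid, whose free edge is at (347,140). Next I follow the lid's arc.

Emit:
move_arm:
  plan:
    - [[0,0,0,-0.01,0,0.02,0],[0,0,0,-0.027,0,0.035,0],[0,0,0,-0.042,0,0.047,0],[0,0,0,-0.053,0,0.057,0],[0,0,0,-0.066,0,0.071,0]]

```text
time: 3.55
eef_pos: [0.6063, -0.0804, 0.2171]
tcp_rot: [0.994, -0.113, -0.0, 0.002]
contact_force: [2.7, 0.3, 1.1]
opening: 0.001
```

```bash
python3 - <<'E'
from h import *
save('side','s2.png')
rows([lidT(a,.01) for a in np.arange(.65,-.06,-.1)],yaw=p[2])
E
```

```text
t 3.6 tcp [ 0.6037 -0.0797  0.2142] F [ 1.7 -0.5 -0.5] op -0.0 q [-0.3   0.16  1.76 -0.    1.23  1.5 ]
[0.2 0.4 0. ] [ 0.001  0.    -0.001]
[0.2 0.4 0. ] [-0.01   0.     0.014]
[0.2 0.4 0. ] [-0.02   0.     0.031]
[0.2 0.4 0. ] [-0.028 -0.     0.048]
[0.2 0.4 0. ] [-0.035 -0.     0.066]
[0.2 0.4 0. ] [-0.039 -0.     0.084]
[0.2 0.4 0. ] [-0.042 -0.     0.103]
[0.2 0.4 0. ] [-0.043 -0.     0.122]
```

View pics/s2.png

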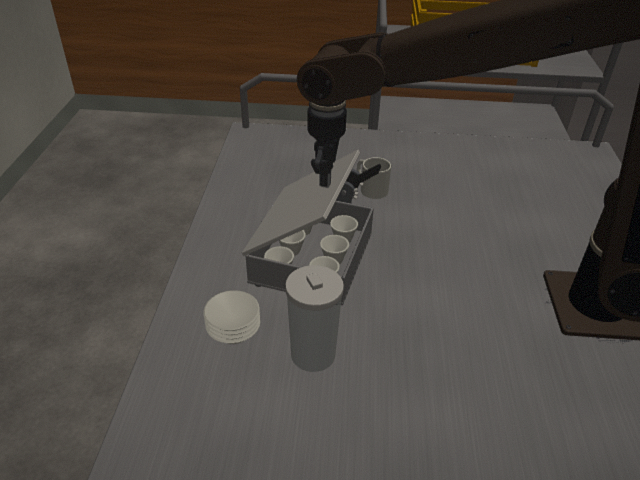

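The lid is moving: its free edge is now at (358,155) with the fingers on its face at (325,185). I keep following the arc.

Emit:
move_arm:
  plan:
    - [[0,0,0,-0.01,0,0.014,0],[0,0,0,-0.02,0,0.031,0],[0,0,0,-0.028,0,0.048,0],[0,0,0,-0.035,0,0.066,0],[0,0,0,-0.039,0,0.084,0]]

```text
time: 4.22
eef_pos: [0.5648, -0.071, 0.1294]
tcp_rot: [0.994, -0.112, -0.003, 0.001]
contact_force: [0.4, -0.1, 2.6]
opening: -0.0
```

```bash
python3 - <<'E'
from h import *
rows([lidT(a,.01) for a in np.arange(.15,-.06,-.05)],yaw=p[2])
E
```

```text
t 4.22 tcp [ 0.5648 -0.071   0.1294] F [ 0.4 -0.1  2.6] op -0.0 q [-0.3   0.17  1.92 -0.    1.06  1.5 ]
[0.2 0.4 0. ] [ 0.    -0.    -0.001]
[0.2 0.4 0. ] [-0.001 -0.     0.009]
[0.2 0.4 0. ] [-0.003 -0.     0.018]
[0.2 0.4 0. ] [-0.003 -0.     0.027]
[0.2 0.4 0. ] [-0.004 -0.     0.037]
```

Emit:
move_arm:
  plan:
    - [[0,0,0,-0.002,0,0.012,0],[0,0,0,-0.003,0,0.02,0],[0,0,0,-0.003,0,0.026,0],[0,0,0,-0.003,0,0.029,0],[0,0,0,-0.003,0,0.029,0]]

```text
time: 4.85
eef_pos: [0.5613, -0.0703, 0.1024]
tcp_rot: [0.994, -0.112, -0.005, 0.001]
contact_force: [-5.8, 2.9, 12.0]
opening: -0.003
```

```bash
python3 - <<'E'
from h import *
im=save('side','s3.png')
rows([lidT(0,.01)],yaw=p[2])
q=p.copy();q[3]=0
im=cv2.imread('pics/s3.png')
im=cv2.resize(im,None,fx=3,fy=3)
A=[tuple(int(v*3) for v in proj('side',lidpt(q,r_,.01,y))) for r_,y in [(0,.133),(0,-.133),(.226,-.133),(.226,.133),(0,.133)]]
for a,b in zip(A,A[1:]): cv2.line(im,a,b,(0,0,255),1)
cv2.imwrite('pics/o3.png',im[330:890,690:1250])
E
```

```text
t 4.9 tcp [ 0.5613 -0.0702  0.1025] F [-6.1  2.  12.1] op -0.0 q [-0.3   0.2   1.94 -0.01  1.02  1.5 ]
[0.2 0.5 0. ] [ 0. -0.  0.]
```

View pics/o3.png

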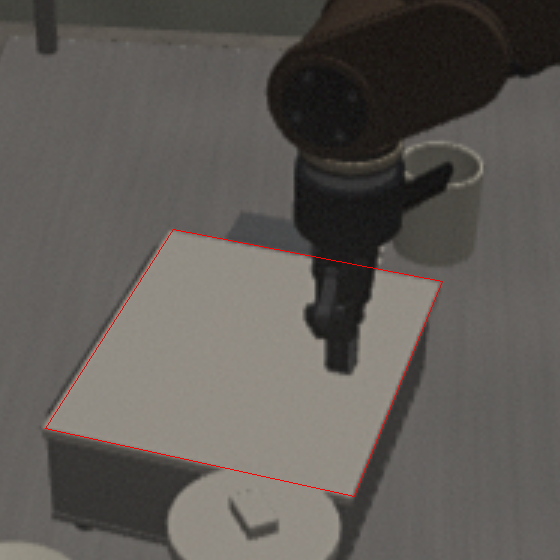

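The lid outline matches the shut model (angle 0), and the reaction force is 12 N. Next is the dial.

```bash
cat >> h.py <<'E'
def dT(d):
    b=.7-d; r=.078-.010*d; s=.011*np.clip(b/.2,-1,1)
    return tabpt(p,r,.005,0,d)+L2W([0,0,p[2]],[s,0,0])
E
python3 - <<'E'
from h import *
T=dT(0)
rows([[T[0],T[1],.24],[T[0],T[1],.20]]+[dT(d) for d in [0,.36,.72,1.08]],yaw=p[2])
E
```

```text
t 4.9 tcp [ 0.5613 -0.0702  0.1025] F [-6.1  2.  12.1] op -0.0 q [-0.3   0.2   1.94 -0.01  1.02  1.5 ]
[0.2 0.5 0. ] [-0.008  0.185 -0.137]
[0.2 0.5 0. ] [-0.007  0.185 -0.097]
[0.2 0.5 0. ] [-0.007  0.185 -0.056]
[0.2 0.5 0. ] [-0.019  0.185 -0.031]
[0.2 0.5 0. ] [-0.033  0.185 -0.005]
[0.2 0.5 0. ] [-0.036  0.185  0.019]
```

Emit:
move_arm:
  plan:
    - [[0,0,0,0,0,-0.05,0],[0,0,0,-0.005,0.02,-0.1,0],[0,0,0,-0.008,0.07,-0.137,0],[0,0,0,-0.008,0.13,-0.137,0],[0.2,0.5,0,-0.008,0.185,-0.137,0]]

```text
time: 5.52
eef_pos: [0.513, -0.2505, 0.2406]
tcp_rot: [0.994, -0.112, 0.0, 0.001]
contact_force: [-0.7, 0.0, 0.1]
opening: 0.002
```

```bash
python3 - <<'E'
from h import *
save('side','s4.png');save('top','t4.png')
for n in ['side','top']:
    im=cv2.resize(cv2.imread(f'pics/{n[0]}4.png'),None,fx=3,fy=3)
    x,y=(690,330) if n=='side' else (950,480)
    for d in [0,1.08]:
        a=[tuple(int(v*3) for v in proj(n,dT(d)+np.array([0,0,dz]))) for dz in (0,.01)]
        cv2.circle(im,a[0],3,(0,0,255),-1)
    cv2.imwrite(f'pics/c{n[0]}4.png',im[y:y+560,x:x+560])
rows([dT(d) for d in [0,.36,.72,1.08]],yaw=p[2])
E
```

```text
t 5.62 tcp [ 0.5119 -0.2533  0.2398] F [-0.2  0.  -0.7] op 0.0 q [-0.64  0.05  1.83 -0.    1.26  1.17]
[ 0.1  0.1 -0.3] [ 0.001 -0.005  0.081]
[ 0.1  0.1 -0.3] [-0.011 -0.005  0.105]
[ 0.1  0.1 -0.3] [-0.026 -0.005  0.131]
[ 0.1  0.1 -0.3] [-0.029 -0.005  0.155]
```

View pics/cs4.png

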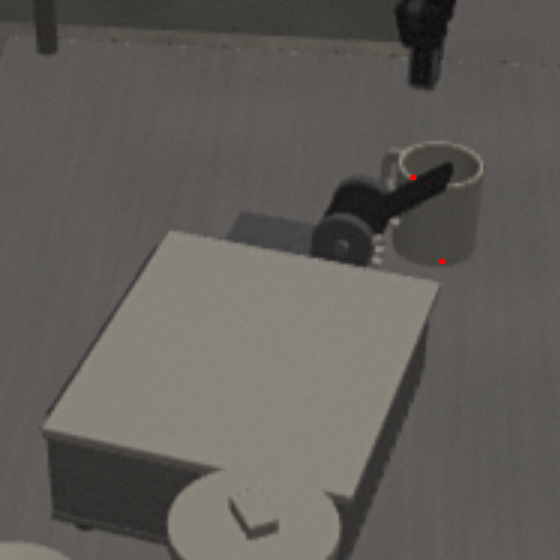

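View pics/ct4.png

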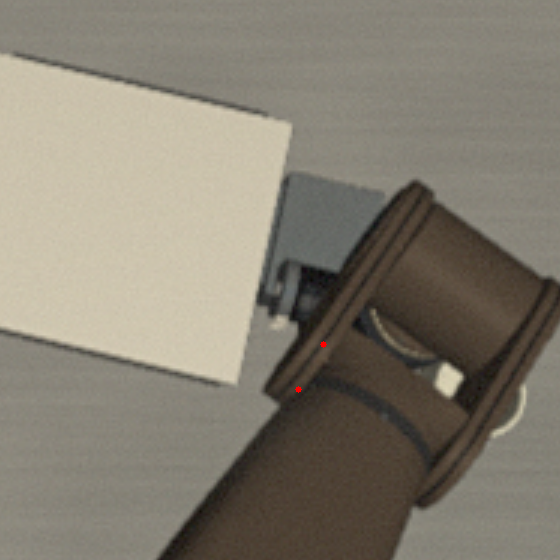

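Lid stays shut and the fingers are above the tab ((448,170) in the side crop). I push down gradually.

Emit:
move_arm:
  plan:
    - [[0,0,0,0,-0.005,0.04,0],[0,0,0,0.001,-0.005,0.07,0],[0,0,0,-0.003,-0.005,0.087,0],[0,0,0,-0.007,-0.005,0.097,0],[0,0,0,-0.011,-0.005,0.105,0]]

```text
time: 6.25
eef_pos: [0.5029, -0.2463, 0.1364]
tcp_rot: [0.993, -0.115, 0.0, 0.002]
contact_force: [-1.6, 1.1, 5.5]
opening: 0.002
```

```bash
python3 - <<'E'
from h import *
im=save('side','s5.png')
im=cv2.resize(cv2.imread('pics/s5.png'),None,fx=4,fy=4)[440:960,1160:1800]
cv2.imwrite('pics/cs5.png',im)
rows([dT(d) for d in [0,.36,.72,.9,1.0,1.08]],yaw=p[2])
E
```

```text
t 6.3 tcp [ 0.5021 -0.246   0.1349] F [ 1.2 -1.1  3.3] op 0.0 q [-0.64  0.13  1.94 -0.    1.06  1.17]
[ 0.2  0.  -0.2] [ 0.012  0.    -0.024]
[ 0.2  0.  -0.2] [-0.  0.  0.]
[ 0.2  0.  -0.2] [-0.015  0.     0.026]
[ 0.2  0.  -0.2] [-0.022  0.     0.039]
[ 0.2  0.  -0.2] [-0.02   0.     0.045]
[ 0.2  0.  -0.2] [-0.018  0.     0.05 ]
```

View pics/cs5.png

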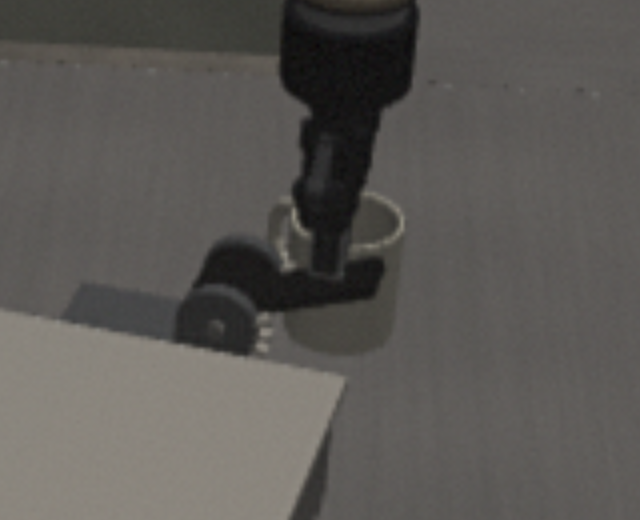

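The fingers press mid-tab at crop (328,270), and the tab is near the first click. Continuing to the third.

Emit:
move_arm:
  plan:
    - [[0,0,0,-0.007,0,0.013,0],[0,0,0,-0.015,0,0.026,0],[0,0,0,-0.021,0,0.038,0],[0,0,0,-0.02,0,0.045,0],[0,0,0,-0.019,0,0.05,0]]

```text
time: 6.92
eef_pos: [0.486, -0.2432, 0.0874]
tcp_rot: [0.993, -0.115, 0.003, 0.003]
contact_force: [2.2, -0.4, 5.7]
opening: -0.001
```

```bash
python3 - <<'E'
from h import *
im=save('side','s6.png')
im=cv2.resize(cv2.imread('pics/s6.png'),None,fx=4,fy=4)
im0=im.copy()
for d,c in [(.95,(255,0,0)),(1.08,(0,255,0)),(1.21,(0,0,255))]:
    a=[tuple(int(v*4+2) for v in proj('side',tabpt(p,r,n,.018,d))) for r,n in [(.03,.005),(.096,.005),(.096,-.005),(.03,-.005)]]
    for u,v in zip(a,a[1:]): cv2.line(im,u,v,c,1)
cv2.imwrite('pics/cs6.png',np.hstack([im0[560:960,1260:1650],im[560:960,1260:1650]]))
rows([dT(d) for d in [1.0,1.08,1.15]],yaw=p[2])
for q in ['tab_tip','tab_push']:
  L=pinpoint('side',q); print(q,[(l['centre'],l['p']) for l in L[:2]],proj('side',tabpt(p,.096,0,0,1.08)),proj('side',tabpt(p,.075,.005,0,1.08)))
E
```

```text
t 6.97 tcp [ 0.4854 -0.2428  0.0864] F [ 1.7 -2.4  5.8] op -0.0 q [-0.65  0.16  2.01 -0.    0.96  1.15]
[ 0.3 -0.2 -0.2] [-0.003 -0.    -0.003]
[ 0.3 -0.2 -0.2] [-0.001 -0.     0.002]
[ 0.3 -0.2 -0.2] [ 0.001 -0.     0.006]
tab_tip [([382.1, 204.1], 0.81)] [382.53301495 203.31346595] [375.96693838 197.82692587]
tab_push [([378.3, 194.7], 0.87)] [382.53301495 203.31346595] [375.96693838 197.82692587]
```

View pics/cs6.png

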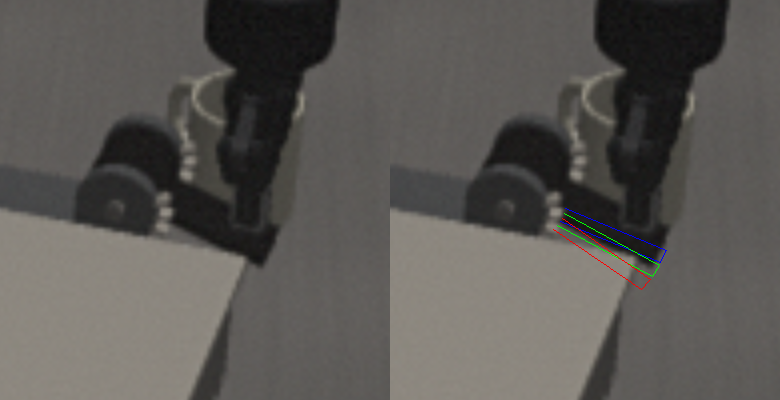

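```bash
python3 - <<'E'
from h import *
im=save('side','s7.png')
im=cv2.resize(cv2.imread('pics/s7.png'),None,fx=8,fy=8,interpolation=cv2.INTER_CUBIC)
im=cv2.convertScaleAbs(im,alpha=1.8)
out=[]
for d in [.95,1.05,1.15]:
    m=im.copy()
    a=[tuple(int(v*8+4) for v in proj('side',tabpt(p,r,n,y,d))) for r,n,y in [(.03,.005,.018),(.096,.005,.018),(.096,-.005,.018),(.096,-.005,-.018),(.096,.005,-.018),(.03,.005,-.018)]]
    for u,v in zip(a,a[1:]): cv2.line(m,u,v,(0,255,0),1)
    out.append(m[1300:1740,2800:3066])
cv2.imwrite('pics/cs7.png',np.hstack(out))
s=get_state();print(s['time'],s['eef_pos'],s['contact_force'])
E
```

```text
7.125 [ 0.48511421 -0.24271011  0.08669995] [ 2.12070581 -0.83588825  5.83410784]
```

View pics/cs7.png

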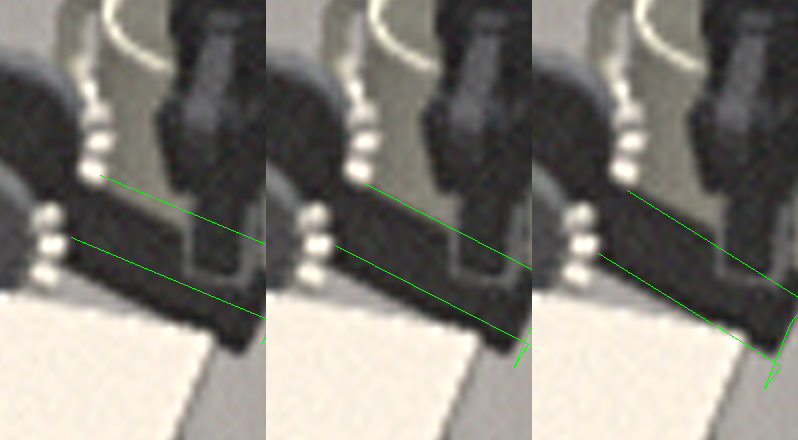

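```bash
python3 - <<'E'
from h import *
from scipy.optimize import brentq
# geometric estimate from TCP height
s=get_state();c,sn=np.cos(p[2]),np.sin(p[2]);v=s['eef_pos'][:2]-p[:2]
lx=c*v[0]+sn*v[1]; ly=-sn*v[0]+c*v[1]; z=s['eef_pos'][2]; print('local',lx,ly,z)
for w in (.0,.007,.011):
    X=lx+w
    f=lambda d:(lambda b:(X+.03)*np.sin(b)+ (z-.105)*np.cos(b)-.005)(.7-d)
    print(w,brentq(f,.5,1.4))
# edge slopes: compare s0(rest)->fit of tip quad by dark-mask IoU w/ offset
def fit(fn,ds,name='side'):
    im=cv2.imread(fn);g=cv2.cvtColor(im,cv2.COLOR_BGR2GRAY)
    return g
g=cv2.imread('pics/s7.png',0)
print(g[176:210,356:390:1][:, ::2])
E
```

```text
local -0.1047507302156154 -0.18523429058933577 0.08669994689084169
0.0 1.0051082840090506
0.007 1.0351201058561499
0.011 1.0549975950269548
[[ 25  39  86 123  64  67  69  32  30  57  57  38  30  29  23  54  77]
 [ 23  32  91  98  65  65  67  22  31  49  51  31  31  25  20  67  76]
 [ 25  24  72  74  63  68  70  25  26  40  47  27  28  23  25  75  74]
 [ 24  26  56 129  81  68  70  22  28  32  34  21  23  23  23  74  73]
 [ 22  23  70 141  73  68  70  28  24  34  33  24  22  25  26  72  74]
 [ 28  27  69  96  64  69  69  31  27  26  31  19  27  22  34  73  73]
 [ 28  21  93  89  60  70  70  44  26  28  35  25  26  22  57  75  73]
 [ 26  22 132 132  66  69  69  47  21  26  24  27  26  27  69  74  75]
 [ 27  21  94 128  63  66  72  56  25  25  26  21  26  24  70  74  75]
 [ 26  25  45  80  67  71  68  67  20  26  28  25  24  27  74  73  74]
 [ 18  23  22  32  58  69  73  73  35  25  28  25  22  37  72  76  72]
 [ 39  27  27  27  34  60  73  73  69  42  24  31  26  40  73  76  77]
 [118  32  27  26  26  36  61  71  73  39  28  26  30  49  73  74  80]
 [127  35  26  24  22  25  38  64  73
[... 754 characters left out ...]
 95  93  91  68  27  25  28  29  29  26  27  25  92  90  92]
 [135 131 129 121 101  93  71  26  19  24  25  28  22  29  91  90  91]
 [133 138 136 134 131 135 107  72  30  18  20  28  25  42  96  90  91]
 [136 136 133 135 136 140 133 130 103  55  27  30  28  68  94  93  92]
 [135 134 135 134 136 136 136 139 133 130  76  23  25  90  93  92  94]
 [135 135 133 134 133 135 136 135 135 140  96  24  23  97  91  92  93]
 [132 133 136 134 135 133 133 133 133 138  83  68  52  94  94  91  92]
 [132 135 134 133 133 134 134 132 134 136  84  94  88  96  91  94  95]
 [132 135 133 137 132 134 135 135 134 137  90  93  91  94  93  96  93]
 [136 135 134 134 136 132 134 133 136 119  92  95  92  93  91  95  93]]
```

Both the geometry (TCP height) and the tab's edge slope in the picture (0.50 against 0.51 modelled at 1.05) give about 1.04 rad. I press about 2 mm more, then hold, adding about 2 mm per call for the arm's give.

Emit:
move_arm:
  plan:
    - [[0,0,0,0,0,0.003,0],[0,0,0,0,0,0.004,0],[0,0,0,0,0,0.004,0],[0,0,0,0,0,0.004,0],[0,0,0,0,0,0.004,0]]

```text
time: 7.75
eef_pos: [0.4859, -0.243, 0.0843]
tcp_rot: [0.993, -0.114, 0.002, 0.003]
contact_force: [-0.6, 1.3, 7.3]
opening: 0.001
```

Emit:
move_arm:
  plan:
    - [[0,0,0,0,0,0.002,0],[0,0,0,0,0,0.002,0],[0,0,0,0,0,0.002,0],[0,0,0,0,0,0.002,0],[0,0,0,0,0,0.002,0]]

```text
time: 8.38
eef_pos: [0.4861, -0.243, 0.0836]
tcp_rot: [0.993, -0.114, 0.002, 0.003]
contact_force: [-0.6, 0.9, 7.7]
opening: -0.002
```

Emit:
move_arm:
  plan:
    - [[0,0,0,0,0,0.002,0],[0,0,0,0,0,0.002,0],[0,0,0,0,0,0.002,0],[0,0,0,0,0,0.002,0],[0,0,0,0,0,0.002,0]]

```text
time: 9.0
eef_pos: [0.4863, -0.2431, 0.083]
tcp_rot: [0.994, -0.114, 0.002, 0.004]
contact_force: [-0.7, 1.5, 8.5]
opening: -0.002
```

```bash
python3 - <<'E'
from h import *
from scipy.optimize import brentq
for k in range(20): im=save('side','s8.png')
s=get_state();c,sn=np.cos(p[2]),np.sin(p[2]);v=s['eef_pos'][:2]-p[:2]
lx=c*v[0]+sn*v[1]; z=s['eef_pos'][2]; print(s['time'],lx,z,s['contact_force'])
for w in (.0,.007,.011):
    X=lx+w
    f=lambda d:(lambda b:(X+.03)*np.sin(b)+ (z-.105)*np.cos(b)-.005)(.7-d)
    print(w,brentq(f,.5,1.5))
im=cv2.resize(cv2.imread('pics/s8.png'),None,fx=4,fy=4)
cv2.imwrite('pics/cs8.png',im[440:1040,1000:1800])
g=cv2.imread('pics/s8.png',0).astype(float)
def edge(col,r0,r1,th):
    k=g[r0:r1,col]
    for i in range(len(k)-1):
        if (k[i]-th)*(k[i+1]-th)<=0: return r0+i+(k[i]-th)/(k[i]-k[i+1])
cs=np.arange(364,372); print('upper',np.polyfit(cs,[edge(x,184,196,48) for x in cs],1)[0])
for d in (.95,1.0,1.05,1.1,1.15,1.2):
    a,b=[proj('side',tabpt(p,r,.005,-.018,d)) for r in (.03,.06)]; print(d,(b-a)[1]/(b-a)[0])
E
```

```text
10.0 -0.10354203547054147 0.08303295160637696 [-2.54485385  1.06195155  7.77057035]
0.0 1.0554546604946107
0.007 1.0902719898047162
0.011 1.113276491659307
upper -0.02668798712658429
0.95 0.41463632031057984
1.0 0.4639767120117515
1.05 0.5151886632333454
1.1 0.5686539398826227
1.15 0.6248124798859176
1.2 0.6841783526669322
```

View pics/cs8.png

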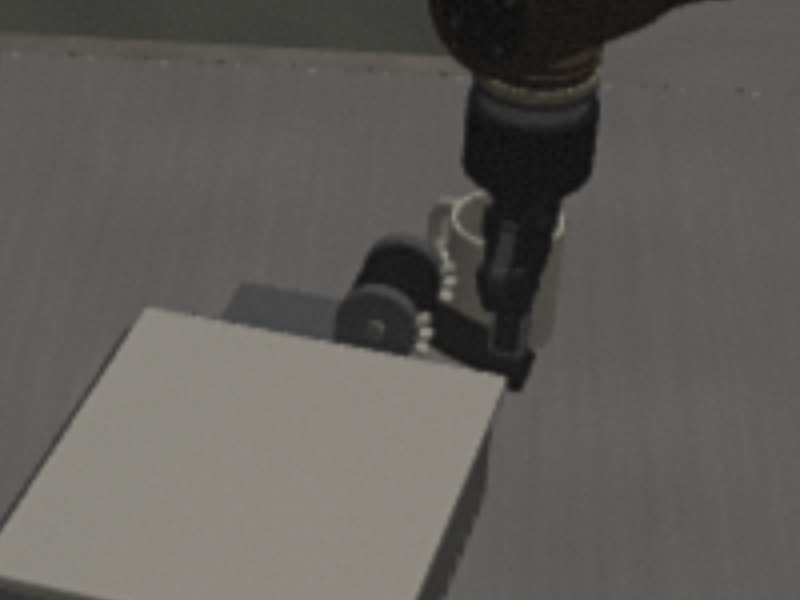

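```bash
python3 - <<'E'
from h import *
g=np.mean([cv2.cvtColor(read_camera('side'),cv2.COLOR_RGB2GRAY).astype(float) for _ in range(40)],0)
cs=np.arange(364,371); e=[]
for c in cs:
    k=g[184:200,c]; i=np.where((k[:-1]>48)&(k[1:]<=48))[0]; e.append(184+i[0]+(k[i[0]]-48)/(k[i[0]]-k[i[0]+1]) if len(i) else np.nan)
print(np.round(e,2),np.polyfit(cs,e,1)[0])
read_camera('top')
for q in ['pitcher','mug','bowls']:
    a,b=pinpoint('side',q),pinpoint('top',q)
    if a: print(q,'side',np.round(a[0]['centre'],1),round(a[0]['p'],2))
    if b: print(q,'top',np.round(b[0]['centre'],1),round(b[0]['p'],2))
s=get_state();print(s['time'],s['eef_pos'],s['contact_force'],np.abs(s['dq']).max())
E
```

```text
[187.15 187.89 188.49 188.9  189.54 189.94 190.52] 0.5442439894347976
pitcher side [316.8 351.7] 0.61
pitcher top [243.7 247.8] 0.64
mug side [375.  188.8] 0.87
mug top [467.  293.4] 0.65
bowls side [232.4 333.7] 0.79
bowls top [261.1 184.4] 0.98
12.35 [ 0.48627463 -0.24305309  0.08304747] [-2.13938783 -0.40389206  8.44285937] 0.0019602821304649442
```

```bash
python3 -c "
from plant import ticket
print(ticket.sign_off())"
```

```text
the job is handed in; nothing more can be done
None
```

I folded the lid fully shut with the closed fingers, then pushed the dial tab past two clicks to the third. I handed the job in with the fingers still pressing on it.

My last checks before handing in:
- **Lid:** its outline matched the shut model right after closing, and it still looked shut in the last picture.
- **Dial:** the tab's edge slope in the picture gives about 1.08 rad. The fingertip height gives 1.06 to 1.11 rad, depending on where the tip touches. Both are inside 0.95 to 1.21.
- **Hold:** the arm was still, pushing about 8 N, and had held the tab for more than 4.5 s. The run was at 12.35 s of the 51 s limit.
- **Bystanders:** the pitcher, mug and bowls were found within about 5 px of where they started, which I take as detector noise. I did not convert this to millimetres. Nothing came near them.

One slope measurement failed because it picked the wrong edge, and I repeated it correctly. While holding, the fingers crept down about 1 mm over three calls, then stayed steady.

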